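Hang a framed picture on a two-pin display stand

TASK

Hang the brass-framed picture on the wooden display stand: lower it between the two posts so that the steel ring lug on each side of it goes over one of the two upright red pins, and rests flat on the ledge under the pin. Either way round will do. Do not drop it, let go of it once it hangs, and leave the black-framed picture, the copper vase and the pile of metal plates where they are.

Things in the scene. Friction and masses are not known exactly. Their poses are not given: they have to be found in the camera images.
- brass_frame: Loose upright brass-rimmed picture (green, blue, white bands), 0.2 to 0.42 kg, 100 mm wide, 130 tall; top rail 24 thick, 18 high, free on both faces: grip it there; foot 50 deep. Each side has a level steel lug 5 thick, 52 wide, reaching 111 from the middle, underside 85 above the foot, with a 36 mm hole 85 from the middle. Origin: centre of underside; z up, y along the width, x through the thickness.
- brass_frame_hole_left (a point): centre of the hole in the brass frame's ring lug on its + y side, at the lug's underside; in the frame's own axes (0, +85, 85) mm; hole 36 mm across, axis along the frame's z
- brass_frame_hole_right (a point): centre of the hole in the brass frame's ring lug on its - y side, at the lug's underside; in the frame's own axes (0, -85, 85) mm; hole 36 mm across, axis along the frame's z
- stand: Fixed wooden stand: base 120 x 260 x 20 mm, two posts 170 apart, each topped by a dark ledge 52 x 40 with its top 120 above the counter; from each ledge's middle rises a red pin 6 thick, 36 high (tip at 156), rounded. 130 free between the ledges; the hung frame's foot is 35 above the counter. Origin: centre of underside; z up, y from pin to pin; yaw within 20 degrees of the robot's y.
- pin_left (a point): foot of the stand's pin on its + y side, where it rises from the top of the ledge; in the stand's own axes (0, +85, 120) mm
- pin_right (a point): foot of the stand's pin on its - y side, where it rises from the top of the ledge; in the stand's own axes (0, -85, 120) mm
- black_frame: The bystander picture: same shape and size, lugs too, but with a black rim and a terracotta picture; loose on the counter, not to be moved. Origin: centre of the underside; axes as for the brass frame. The two pictures may stand in either order.
- vase: Reddish copper-coloured vase, 100 mm thick, 135 mm tall, loose on the counter, not to be moved. Origin: centre of the underside, z up.
- plates: Pile of round metal plates (one piece), 140 mm across, 27 mm high, loose, not to be moved. Origin: centre of the underside, z up.
Not all that is in view belongs to the job. What is shaped like the brass_frame but pink is not meant.

How it is judged:
By the outcome, as a careful person would: the job done as asked, in the order asked, and still so for the second after the job is handed in, with the robot touching nothing.
It also fails if it takes over 45 s, if anything falls off the work surface, if the arm or the gripper's body presses on something with over 40 N, if the wrist force passes 120 N, or if a joint passes its speed limit or range.

ROBOT

A 6-joint arm with a two-finger parallel gripper is mounted at the origin on the work surface. World frame = base frame: x ahead of the robot, y to its left, z up, the work surface at z = 0. Lengths are in m, angles in rad, forces in N, time in s.
With the tool pointing down it reaches from about 0.275 to 0.825 m from the base axis. Payload 4.9 kg.
Tool frame: the origin (TCP) lies on the centre line of the jaws, within the pads' length; the fingertips stand 25 mm ahead of it and the grasp point (between the pads) lies 6 mm ahead of it (r.finger_overhang is the distance from the TCP to the fingertips, in m); z points along the fingers, y is the direction in which the jaws open and shut (so a half turn about z gives the same grasp; the last joint's range is limited). The gripper opens to 85 mm and grips with 20 to 120 N. Pads are 22 mm wide; open, the fingers measure 114 mm over their backs; the gripper's body (76 mm by 85 mm) begins 54 mm behind the grasp point. The pads swing forward as they close: fully open they stand 13 mm farther back than shut.
Start: joints at [1.168, 0.326, -0.193, 1.052, 0, 1.437], TCP at [0.146, 0.53, 0.256] pointing down, gripper open.
Joint ranges: [-2.65, 2.65], [-0.97, 1.79], [-1.3, 1.35], [-1.93, 2.1], [-1.47, 1.37], [-3.14, 3.14]. Speed limits (rad/s): [2.57, 2.57, 3.14, 3.14, 3.14, 3.14].

INTERFACE

Orientations are given as a rotation vector (axis times angle).
In Python, from rig import readout, viewer, job, r gives the robot as it stands.
- The arm moves only by the tool servo_tool, never from a script. Its argument "targets" is a list of rows, each an object with "claw": the opening, from -1 (shut) to 1 (fully open), so that 0 is half open; "travel": the shift along the tool's x, y, z in m, a list of three; "rotation": the turn, a rotation vector about the tool's x, y, z in degrees, a list of three. A call has exactly 5 rows; each row is the pose to reach, as a shift and turn from the pose commanded when the call began, along the tool's axes at that moment; what a row does not reach only later rows make up. A row lasts 1/8 s, in which the tool goes at most 62.5 mm and 10.7 degrees, less where a joint would pass 70% of its speed; a pose out of reach is approached as far as the arm can. A call with a gripper value outside its range is refused whole. The fingers move at their own pace and stop on an object; "newtons" is the grip in N (left out, the last holds). Time passes only in rows, so rows that repeat a pose let the fingers close, or fill a call up. It gives the time, the measured TCP pose, the force and the opening at its end, in the units of the state.
- readout.observe(): the state, without advancing time (a new reading comes with each control period).
- viewer.capture(name): name is "scene" or "top" or "wrist"; returns the picture (480x640x3 uint8, red, green, blue); there is no depth.
- viewer.camera_model(name): a dict with "vfov" (degrees; the focal length in pixels is half the picture's height over the tangent of half this angle, whatever the lens; pixels are square), "cx", "cy" (the principal point, pixels), "T" (4x4, takes a point from camera to world coordinates). Camera axes: x right, y down, z forward; pixel columns grow to the right and rows downward; lengths in m; the calibration is good to about 2 mm. The wrist camera is an equidistant fisheye: a pixel r from the principal point sees the ray r / f radians off the axis. A picture is of the moment at which its call begins: read the wrist's pose just before it. camera_model takes no time and is no camera call; for the wrist camera it gives the pose at the moment of the call.
- job.hand_in(): hands the job in, once; it reports no verdict.
The state is a dict: "clock": time; "joint_pos": joint angles; "qvel": joint speeds; "effort": joint torques, N m; "position": TCP position; "eef_rot": TCP orientation; "wrist_force": force on the tool from outside, world axes, zero at the start; "wrist_torque": the same for the moment, N m; "width": opening from 0.0 (shut) to 1.0 (fully open).
Only numpy, scipy, OpenCV 4.12 (cv2) and the standard library are available. Lean on these libraries where they do the work, as an engineer would, in place of code of your own. Each camera call takes 0.05 s, during which the arm holds its last target.

## Working session

There is one attempt and no reset: what is moved stays moved. The work goes in short steps, Python scripts to look and compute and a tool call to move; the robot and the scene stay as the last step left them, time stands still between calls to the robot, and variables do not carry over. Pictures are saved under pics/ and viewed, and the job is handed in when it is done.

Besides the shell and the picture viewer there is one more tool, called after "Request:" as name(argument=value, ...) on one line, values as JSON. servo_tool: Moves the arm, as the interface text tells. Its arguments: {"type":"object","properties":{"targets":{"type":"array"},"newtons":{"type":"number"}},"required":["targets"]}

```bash
ls; mkdir -p pics; python3 - <<'E'
from rig import readout, viewer, job, r
import cv2
print(readout.observe())
for n in("scene","top","wrist"):
    m=viewer.camera_model(n);print(n,m)
    cv2.imwrite(f"pics/{n}0.png",viewer.capture(n)[:,:,::-1])
E
```

```text
pics
{'clock': 0.0, 'joint_pos': array([ 1.16784806e+00,  3.26938296e-01, -1.93602290e-01,  1.05198038e+00,
       -2.02273767e-05,  1.43660419e+00]), 'qvel': array([-1.40257685e-03, -1.47042283e-03, -1.39310117e-03, -8.32741318e-05,
        1.41499939e-03,  4.97600328e-04]), 'effort': array([ 8.59835054e-04, -4.43394399e+01,  2.62442744e+01,  1.53205317e-02,
        1.36282706e-04, -4.90493022e-06]), 'position': array([0.14581894, 0.52975633, 0.25549784]), 'eef_rot': array([-4.20832898e-01, -3.11283544e+00,  2.62001148e-03]), 'wrist_force': array([ 0.26847633, -0.40978039, -0.06796562]), 'wrist_torque': array([ 0.00147851, -0.00491415,  0.03321816]), 'width': 0.9966134468714704}
scene {'vfov': 47.57130617730939, 'cx': 313.2801903550989, 'cy': 236.75885466312792, 'T': array([[ 0.49826742,  0.63421262, -0.59118857,  1.40191242],
       [ 0.86690259, -0.35304051,  0.35191236, -0.41828553],
       [ 0.01447374, -0.68784936, -0.72570915,  1.19069051],
       [ 0.        ,  0.        ,  0.        ,  1.        ]])}
top {'vfov': 57.316438631310405, 'cx': 324.5315091796957, 'cy': 241.04412545906163, 'T': array([[ 0.01405251, -0.99070603,  0.13529259,  0.33359947],
       [-0.99978769, -0.01596096, -0.01303172,  0.1200448 ],
       [ 0.01507   , -0.13508074, -0.99071999,  1.26463493],
       [ 0.        ,  0.        ,  0.        ,  1.        ]])}
wrist {'vfov': 65.70646984690485, 'cx': 320.366070153364, 'cy': 239.5270647243618, 'T': array([[ 2.64744953e-01,  9.30564632e-01,  2.52902305e-01,
         8.16578954e-02],
       [ 9.64318235e-01, -2.55295390e-01, -7.01042459e-02,
         5.49148191e-01],
       [-6.71739133e-04,  2.62438050e-01, -9.64948609e-01,
         3.72683499e-01],
       [ 0.00000000e+00,  0.00000000e+00,  0.00000000e+00,
         1.00000000e+00]])}
```

View pics/scene0.png

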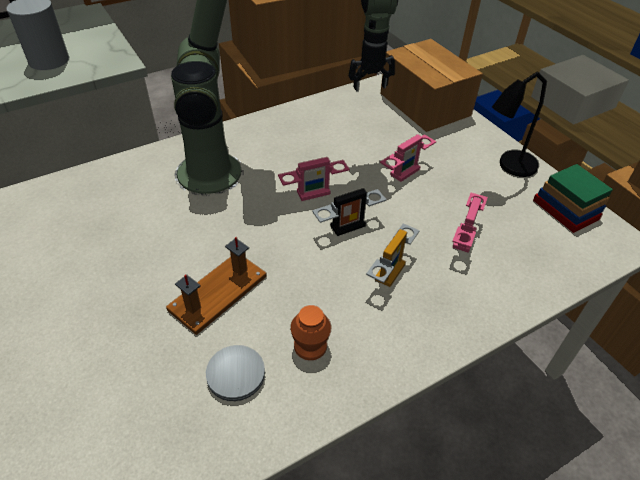

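View pics/top0.png

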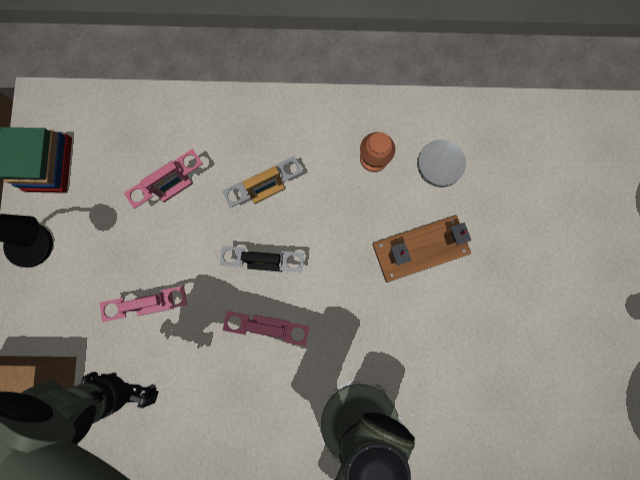

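View pics/wrist0.png

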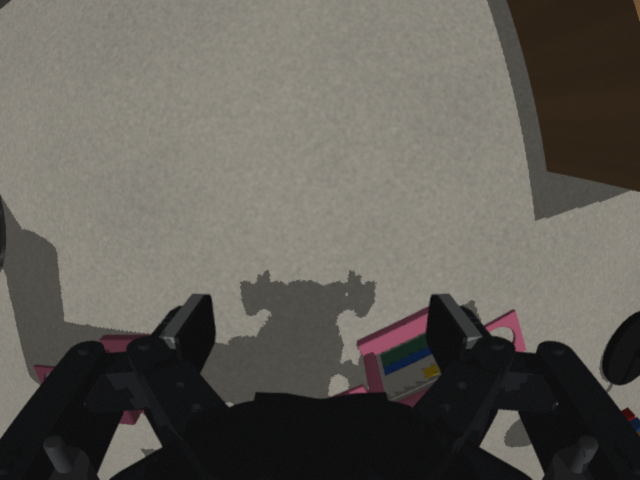

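The top view shows the brass frame around (264,183) with lug holes near (236,195) and (292,168). The stand is around (422,250) with its pins near (400,252) and (460,232), the vase at (377,150) and the plates at (442,163). I'll zoom in for precise points.

```bash
python3 - <<'E'
import cv2, numpy as np
t=cv2.imread("pics/top0.png");s=cv2.imread("pics/scene0.png")
def crop(im,x,y,w,h,k):
    c=cv2.resize(im[y:y+h,x:x+w],None,fx=k,fy=k,interpolation=cv2.INTER_CUBIC)
    for i in range(0,w,10): cv2.putText(c,str(x+i),(i*k,8),0,.3,(0,0,255),1);cv2.line(c,(i*k,10),(i*k,14),(0,0,255),1)
    for i in range(0,h,10): cv2.putText(c,str(y+i),(0,i*k+4),0,.3,(0,0,255),1)
    return c
a=crop(t,215,150,100,65,8);cv2.imwrite("pics/z1.png",a)
a=crop(t,370,205,110,80,7);cv2.imwrite("pics/z2.png",a)
a=crop(s,355,215,75,75,8);cv2.imwrite("pics/z3.png",a)
a=crop(s,160,230,110,80,7);cv2.imwrite("pics/z4.png",a)
E
```

```text
(no output)
```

View pics/z1.png

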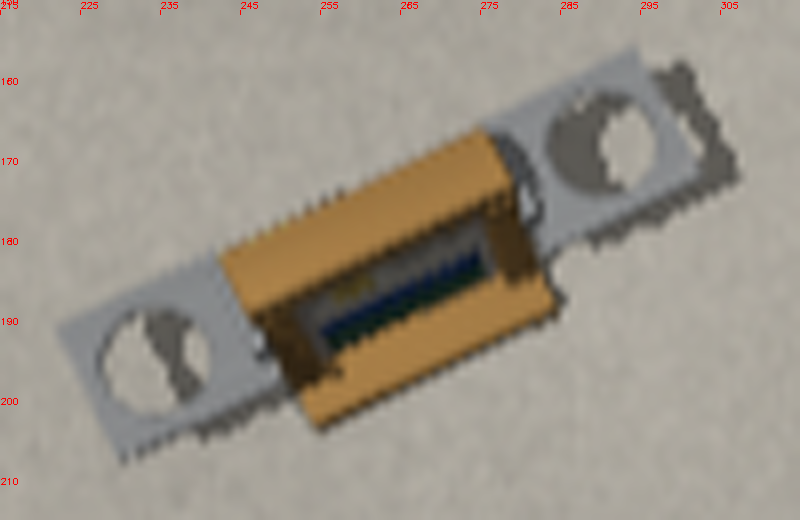

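View pics/z2.png

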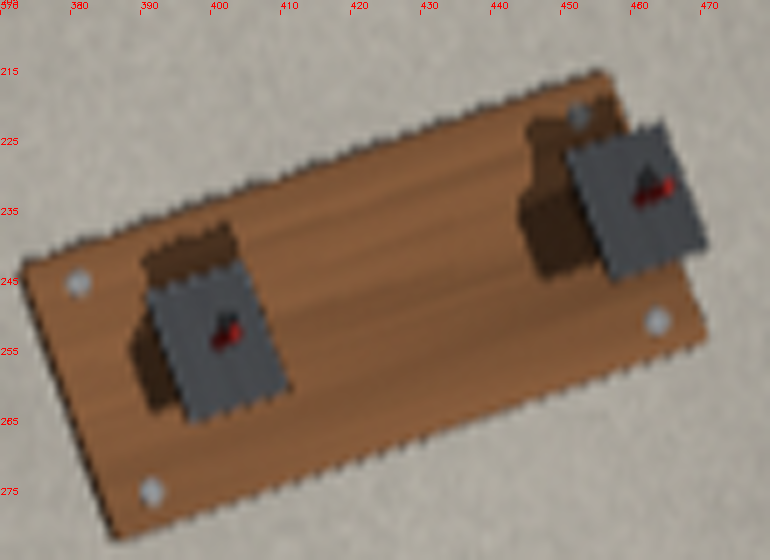

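View pics/z3.png

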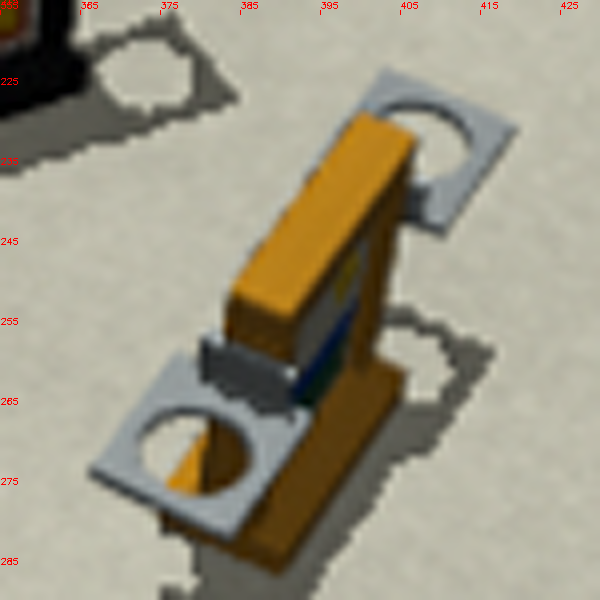

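View pics/z4.png

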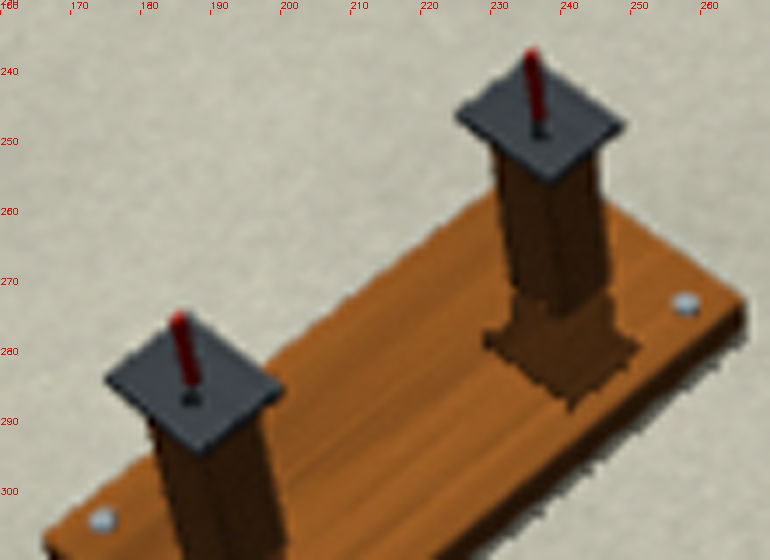

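```bash
cat > h.py <<'E'
import numpy as np
from rig import readout, viewer, job, r
from scipy.optimize import least_squares
from scipy.spatial.transform import Rotation as R
def proj(m,P):
    T=m["T"]; p=(np.atleast_2d(P)-T[:3,3])@T[:3,:3]; f=240/np.tan(np.radians(m["vfov"]/2))
    return np.c_[m["cx"]+f*p[:,0]/p[:,2], m["cy"]+f*p[:,1]/p[:,2]]
def un(l,ox,oy,k):
    l=np.array(l,float); return l[:,:3]/1000,(l[:,3:]+.5)/k-.5+[ox,oy]
def fit(top,sc,x0,loss='soft_l1'):
    mt,ms=viewer.camera_model("top"),viewer.camera_model("scene")
    def res(q,raw=False):
        o=[]
        for m,(X,u) in((mt,top),(ms,sc)):
            c,s=np.cos(q[2]),np.sin(q[2])
            W=X@np.array([[c,-s,0],[s,c,0],[0,0,1]]).T+[q[0],q[1],0]
            o.append(proj(m,W)-u)
        return o if raw else np.concatenate(o).ravel()
    z=least_squares(res,x0,loss=loss)
    return z.x,res(z.x,True)
E
python3 - <<'E'
from h import *
np.set_printoptions(precision=2,suppress=True)
top=un([(26,111,90,58,328),(-26,111,90,123,462),(26,-111,90,635,45),(-26,-111,90,705,178),(12,50,130,220,257),(12,-50,130,485,127),(-12,-50,130,515,185),(-12,50,130,250,312),(0,85,90,155,361),(0,-85,90,601,143)],215,150,8)
sc=un([(26,-111,90,235,537),(-26,-111,90,90,472),(-26,111,90,390,68),(26,111,90,517,127),(-12,-50,130,230,290),(12,-50,130,293,318),(12,50,130,413,140),(-12,50,130,362,112),(0,-85,90,193,452)],355,215,8)
x,e=fit(top,sc,[.5,.2,.4]);print("frame",x,np.degrees(x[2]));print(e[0].T,e[1].T); fr=x
E=(np.zeros((0,3)),np.zeros((0,2)))
print(fit(top,E,x)[0],fit(E,sc,x)[0])
top=un([(26,105,120,147,290),(26,65,120,240,262),(-26,65,120,291,390),(-26,105,120,193,422),(26,-65,120,567,152),(26,-105,120,663,122),(-26,-105,120,708,247),(-26,-65,120,613,280),(60,130,20,20,262),(60,-130,20,608,72),(-60,-130,20,707,340),(-60,130,20,115,540)],370,205,7)
sc=un([(-26,-105,120,105,378),(26,-105,120,202,453),(26,-65,120,283,390),(-26,65,120,455,115),(26,65,120,548,185),(26,105,120,625,125),(0,85,156,532,55),(0,-85,156,178,320)],160,230,7)
y,e=fit(top,sc,[.4,-.1,.3]);print("stand",y,np.degrees(y[2]));print(e[0].T,e[1].T)
print(fit(top,E,y)[0],fit(E,sc,y)[0])
print(R.from_rotvec(readout.observe()["eef_rot"]).as_matrix())
E
```

```text
frame [0.66 0.28 0.49] 27.98101322775622
[[-0.6  -0.5  -0.04 -0.33 -0.98 -0.21  0.04 -0.78  0.01  0.01]
 [-0.03 -0.16 -0.08 -0.48 -0.5  -0.77 -0.24  0.49 -0.09 -0.12]] [[-0.9  -0.47 -1.09 -0.32 -0.95 -0.62  0.87 -0.73  0.05]
 [ 0.31  0.02  0.17 -0.11  0.19  0.41 -0.48 -0.41  0.25]]
[0.66 0.28 0.49] [0.66 0.28 0.49]
stand [ 0.49 -0.18  0.34] 19.261349065476214
[[-0.66  0.3  -0.26 -0.58 -0.47 -0.17  0.39 -0.12 -0.37  0.15  0.82  0.04]
 [ 0.09 -0.64 -0.29 -0.06 -0.2  -0.57 -0.05 -0.04 -0.04 -0.87 -0.08  0.12]] [[-0.66 -0.88  0.01 -0.22  0.09  0.04 -0.17 -0.32]
 [-0.2   0.11 -0.49 -0.2  -0.47 -0.34 -0.3  -0.41]]
[ 0.49 -0.18  0.33] [ 0.49 -0.17  0.34]
[[-0.96  0.27 -0.  ]
 [ 0.27  0.96 -0.  ]
 [ 0.   -0.   -1.  ]]
```

```bash
cat >> h.py <<'E'
def delta(goal_xyz,goal_yaw_y):  # yaw of tool y, tool down; from measured pose
    s=readout.observe(); M=R.from_rotvec(s["eef_rot"])
    y=np.array([np.cos(goal_yaw_y),np.sin(goal_yaw_y),0]);z=np.array([0,0,-1.]);x=np.cross(y,z)
    G=R.from_matrix(np.c_[x,y,z])
    print("at",s["position"].round(4),"travel mm",(M.inv().apply(np.array(goal_xyz)-s["position"])*1000).round(1),"rot deg",np.degrees((M.inv()*G).as_rotvec()).round(2), "w",s["width"])
E
python3 - <<'E'
from h import *
import h
top=un([(26,111,90,58,328),(-26,111,90,123,462),(26,-111,90,635,45),(-26,-111,90,705,178),(12,50,130,220,257),(12,-50,130,485,127),(-12,-50,130,515,185),(-12,50,130,250,312),(0,85,90,155,361),(0,-85,90,601,143)],215,150,8)
sc=un([(26,-111,90,235,537),(-26,-111,90,90,472),(-26,111,90,390,68),(26,111,90,517,127),(-12,-50,130,230,290),(12,-50,130,293,318),(12,50,130,413,140),(-12,50,130,362,112),(0,-85,90,193,452)],355,215,8)
E=(np.zeros((0,3)),np.zeros((0,2)))
x=fit(top,sc,[.5,.2,.4])[0]
print(x,fit(top,E,x)[0],fit(E,sc,x)[0])
top=un([(26,105,120,147,290),(26,65,120,240,262),(-26,65,120,291,390),(-26,105,120,193,422),(26,-65,120,567,152),(26,-105,120,663,122),(-26,-105,120,708,247),(-26,-65,120,613,280),(60,130,20,20,262),(60,-130,20,608,72),(-60,-130,20,707,340),(-60,130,20,115,540)],370,205,7)
sc=un([(-26,-105,120,105,378),(26,-105,120,202,453),(26,-65,120,283,390),(-26,65,120,455,115),(26,65,120,548,185),(26,105,120,625,125),(0,85,156,532,55),(0,-85,156,178,320)],160,230,7)
y=fit(top,sc,[.4,-.1,.3])[0]
print(y,fit(top,E,y)[0],fit(E,sc,y)[0])
delta([x[0],x[1],.24],x[2])
E
```

```text
[0.65789907 0.27869051 0.48836081] [0.65736199 0.27776999 0.48811516] [0.65844799 0.28005503 0.48600473]
[ 0.48936373 -0.17502547  0.33617396] [ 0.48880633 -0.17527798  0.3345302 ] [ 0.4905296  -0.17481862  0.33975561]
at [0.1459 0.5299 0.2557] travel mm [-560.3 -106.2   15.7] rot deg [-7.000e-02  2.000e-02  4.662e+01] w 1.0010040228666257
```

Request:
servo_tool(targets=[{"claw": 1,"travel": [-0.055,-0.01,0],"rotation": [0,0,5]},{"claw": 1,"travel": [-0.112,-0.021,0],"rotation": [0,0,10]},{"claw": 1,"travel": [-0.168,-0.032,0],"rotation": [0,0,15]},{"claw": 1,"travel": [-0.224,-0.042,0],"rotation": [0,0,20]},{"claw": 1,"travel": [-0.28,-0.053,0],"rotation": [0,0,25]}])

```text
clock: 0.78
position: [0.4034, 0.4037, 0.256]
eef_rot: [-1.089, -2.947, 0.0]
wrist_force: [0.6, 1.1, -0.2]
width: 1.001
```

```bash
python3 -c "
from h import *
delta([.658,.2788,.24],.488)"
```

```text
at [0.4034 0.4037 0.256 ] travel mm [-274.7   70.7   16. ] rot deg [-2.000e-02 -1.000e-02  2.148e+01] w 1.0010027129841799
```

Request:
servo_tool(targets=[{"claw": 1,"travel": [-0.058,0.015,0],"rotation": [0,0,5]},{"claw": 1,"travel": [-0.116,0.03,0],"rotation": [0,0,10]},{"claw": 1,"travel": [-0.174,0.045,0],"rotation": [0,0,15]},{"claw": 1,"travel": [-0.23,0.06,0.005],"rotation": [0,0,20]},{"claw": 1,"travel": [-0.275,0.071,0.016],"rotation": [0,0,21.5]}])

```text
clock: 1.4
position: [0.6596, 0.2792, 0.24]
eef_rot: [1.619, 2.692, 0.001]
wrist_force: [-0.4, -0.1, 0.3]
width: 1.002
```

```bash
python3 - <<'E'
from h import *
import cv2
delta([.658,.2788,.128],.488)
cv2.imwrite("pics/w1.png",viewer.capture("wrist")[:,:,::-1])
E
```

```text
at [0.6596 0.2792 0.24  ] travel mm [  0.4  -1.7 112. ] rot deg [0.04 0.01 0.  ] w 1.0023490216960242
```

View pics/w1.png

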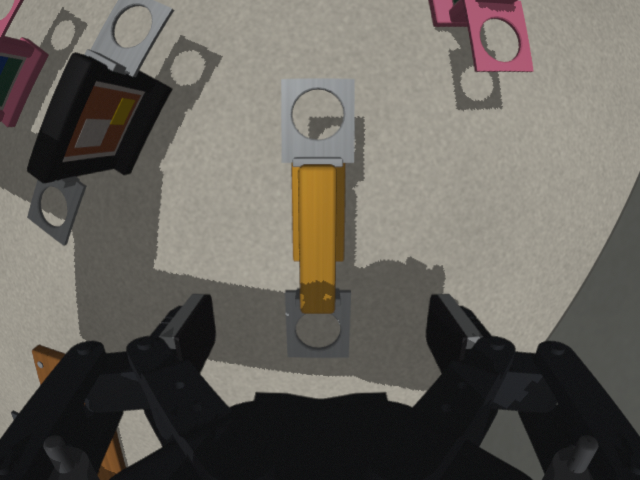

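The wrist view shows the brass rail (x≈317, y 165–312) centred between the fingers, at x≈212 and x≈430, and parallel to the pads. I'll descend.

Request:
servo_tool(targets=[{"claw": 1,"travel": [0,-0.0015,0.03],"rotation": [0,0,0]},{"claw": 1,"travel": [0,-0.0015,0.06],"rotation": [0,0,0]},{"claw": 1,"travel": [0,-0.0015,0.085],"rotation": [0,0,0]},{"claw": 1,"travel": [0,-0.0015,0.105],"rotation": [0,0,0]},{"claw": 0.6,"travel": [0,-0.0015,0.112],"rotation": [0,0,0]}], newtons=60)

```text
clock: 2.08
position: [0.6547, 0.2797, 0.1262]
eef_rot: [-1.614, -2.692, 0.004]
wrist_force: [-0.4, 0.1, -0.1]
width: 0.815
```

```bash
python3 - <<'E'
from h import *
import cv2
delta([.658,.2788,.128],.488)
cv2.imwrite("pics/w2.png",viewer.capture("wrist")[:,:,::-1])
E
```

```text
at [0.6547 0.2797 0.1262] travel mm [-2.3  2.5 -1.8] rot deg [-0.2  -0.04  0.15] w 0.8153373500005053
```

View pics/w2.png

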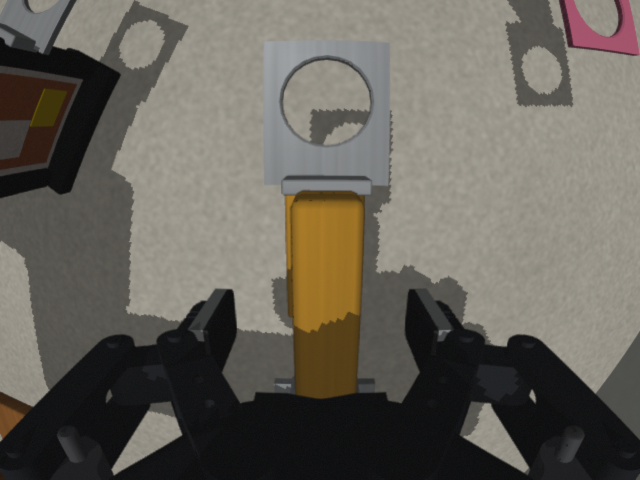

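```bash
python3 - <<'E'
from h import *
delta([.658,.2788,.128],.488)
s=readout.observe();print(s['qvel'],s['clock'])
E
```

```text
at [0.6549 0.2797 0.1262] travel mm [-2.3  2.3 -1.8] rot deg [-0.18 -0.03  0.15] w 0.798684333741301
[-0.00157774 -0.0155782   0.02323517  0.02439565 -0.00039675 -0.00183599] 2.125
```

Request:
servo_tool(targets=[{"claw": 0.5,"travel": [-0.002,0.0025,-0.002],"rotation": [0,0,0]},{"claw": 0.2,"travel": [-0.002,0.0025,-0.002],"rotation": [0,0,0]},{"claw": -0.2,"travel": [-0.002,0.0025,-0.002],"rotation": [0,0,0]},{"claw": -0.7,"travel": [-0.002,0.0025,-0.002],"rotation": [0,0,0]},{"claw": -1,"travel": [-0.002,0.0025,-0.002],"rotation": [0,0,0]}], newtons=60)

```text
clock: 2.75
position: [0.6593, 0.2793, 0.131]
eef_rot: [1.615, 2.694, 0.0]
wrist_force: [-2.2, -1.0, 4.3]
width: 0.271
```

Request:
servo_tool(targets=[{"claw": -1,"travel": [0,0,0],"rotation": [0,0,0]},{"claw": -1,"travel": [0,0,0],"rotation": [0,0,0]},{"claw": -1,"travel": [0,0,0],"rotation": [0,0,0]},{"claw": -1,"travel": [0,0,-0.005],"rotation": [0,0,0]},{"claw": -1,"travel": [0,0,-0.015],"rotation": [0,0,0]}], newtons=60)

```text
clock: 3.38
position: [0.6583, 0.2791, 0.1441]
eef_rot: [-1.615, -2.693, 0.003]
wrist_force: [-0.1, -0.3, -2.7]
width: 0.266
```

```bash
python3 - <<'E'
from h import *
import cv2
delta([.658,.2788,.31],.488)
cv2.imwrite("pics/w3.png",viewer.capture("wrist")[:,:,::-1])
cv2.imwrite("pics/s3.png",cv2.resize(viewer.capture("scene")[:,:,::-1][150:350,240:500],None,fx=3,fy=3))
E
```

```text
at [0.6583 0.2791 0.1441] travel mm [-1.000e-01 -8.000e-01 -1.659e+02] rot deg [-0.16 -0.04  0.14] w 0.26603682284794505
```

View pics/w3.png

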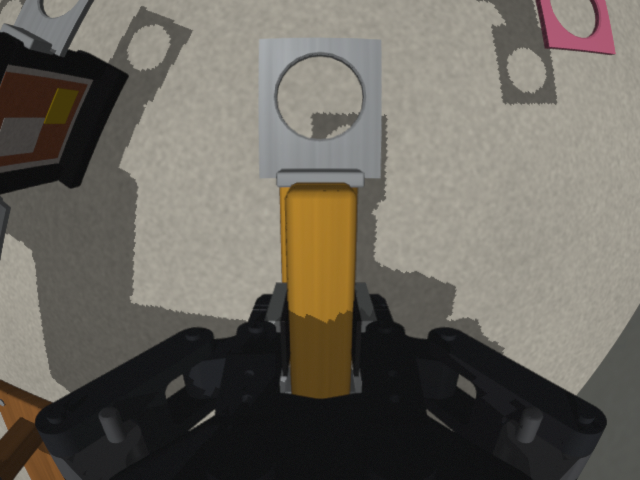

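View pics/s3.png

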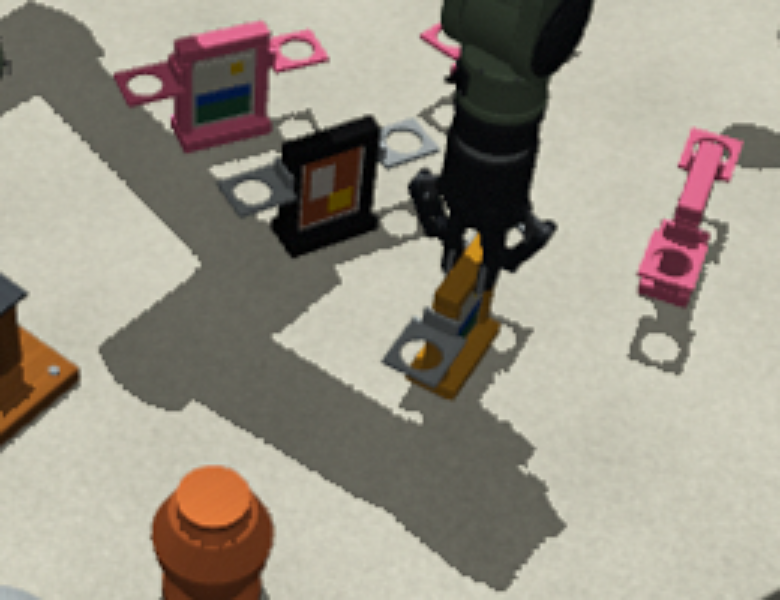

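The brass rail is held between the pads (wrist view x 286–356) and the frame is lifted about 13 mm, still upright. Nothing else has moved. I'll lift it higher.

Request:
servo_tool(targets=[{"claw": -1,"travel": [0,0,-0.03],"rotation": [0,0,0]},{"claw": -1,"travel": [0,0,-0.07],"rotation": [0,0,0]},{"claw": -1,"travel": [0,0,-0.115],"rotation": [0,0,0]},{"claw": -1,"travel": [0,0,-0.15],"rotation": [0,0,0]},{"claw": -1,"travel": [0,0,-0.17],"rotation": [0,0,0]}])

```text
clock: 4.1
position: [0.6598, 0.2796, 0.3178]
eef_rot: [1.615, 2.693, 0.004]
wrist_force: [0.1, 0.3, -3.4]
width: 0.263
```

```bash
python3 -c "
from h import *
s=readout.observe();print(s['clock'],s['joint_pos'],s['wrist_force'])
delta([.4894,-.175,.315],.336)"
```

```text
4.1 [2.97908030e-01 6.40770015e-01 4.66190364e-01 1.39308407e+00
 7.61403056e-05 1.37825754e+00] [ 0.08870188  0.25686178 -3.44593721]
at [0.6598 0.2796 0.3178] travel mm [-320.8 -364.4    1.9] rot deg [0.18 0.02 8.85] w 0.2630881426359415
```

Request:
servo_tool(targets=[{"claw": -1,"travel": [-0.02,-0.023,0],"rotation": [0,0,1]},{"claw": -1,"travel": [-0.05,-0.057,0],"rotation": [0,0,2]},{"claw": -1,"travel": [-0.085,-0.097,0],"rotation": [0,0,3]},{"claw": -1,"travel": [-0.12,-0.137,0],"rotation": [0,0,4]},{"claw": -1,"travel": [-0.155,-0.177,0],"rotation": [0,0,5]}])

```text
clock: 4.72
position: [0.5753, 0.0578, 0.3153]
eef_rot: [1.732, 2.621, 0.0]
wrist_force: [-0.5, -0.0, -3.2]
width: 0.262
```

```bash
python3 -c "
from h import *
s=readout.observe();print(s['clock'],s['joint_pos'],s['wrist_force'])
delta([.4894,-.175,.315],.336)"
```

```text
4.725 [-2.73885626e-02  3.49276791e-01 -8.11501443e-03  1.21307014e+00
 -1.50476055e-04  1.14053775e+00] [-0.48932392 -0.02358046 -3.2382785 ]
at [0.5753 0.0578 0.3153] travel mm [-180.5 -170.3    0.3] rot deg [0.01 0.02 3.83] w 0.2620685677519824
```

Request:
servo_tool(targets=[{"claw": -1,"travel": [-0.04,-0.038,0],"rotation": [0,0,1]},{"claw": -1,"travel": [-0.08,-0.075,0],"rotation": [0,0,2]},{"claw": -1,"travel": [-0.12,-0.113,0],"rotation": [0,0,3]},{"claw": -1,"travel": [-0.155,-0.146,0],"rotation": [0,0,3.8]},{"claw": -1,"travel": [-0.18,-0.17,0],"rotation": [0,0,3.8]}])

```text
clock: 5.35
position: [0.4894, -0.1749, 0.3154]
eef_rot: [1.819, 2.56, -0.0]
wrist_force: [0.7, -0.0, -3.2]
width: 0.271
```

Request:
servo_tool(targets=[{"claw": -1,"travel": [0,0,0],"rotation": [0,0,0]},{"claw": -1,"travel": [0,0,0.01],"rotation": [0,0,0]},{"claw": -1,"travel": [0,0,0.03],"rotation": [0,0,0]},{"claw": -1,"travel": [0,0,0.05],"rotation": [0,0,0]},{"claw": -1,"travel": [0,0,0.06],"rotation": [0,0,0]}])

```text
clock: 5.98
position: [0.4899, -0.1715, 0.2536]
eef_rot: [-1.814, -2.562, 0.0]
wrist_force: [0.3, -0.3, -2.0]
width: 0.27
```

```bash
python3 - <<'E'
from h import *
import cv2
s=readout.observe();print(s['clock'],s['joint_pos'],s['wrist_force'])
delta([.4894,-.175,.225],.336)
for n,c in(("top",(350,180,150,120)),("scene",(120,170,200,150)),("wrist",(0,0,640,480))):
    im=viewer.capture(n)[:,:,::-1]; cv2.imwrite(f"pics/{n}4.png",im)
    x,y,w,h=c; k=640//w
    cv2.imwrite(f"pics/{n}4z.png",cv2.resize(im[y:y+h,x:x+w],None,fx=k,fy=k,interpolation=cv2.INTER_CUBIC))
E
```

```text
5.975 [-4.79098897e-01  2.72702312e-01 -2.74605516e-01  1.02590169e+00
  2.48989852e-04  7.52971963e-01] [ 0.27511855 -0.30821775 -2.04273977]
at [ 0.4899 -0.1715  0.2536] travel mm [-3.2 -1.6 28.6] rot deg [-0.08 -0.11  0.16] w 0.27034773755331126
```

View pics/top4z.png

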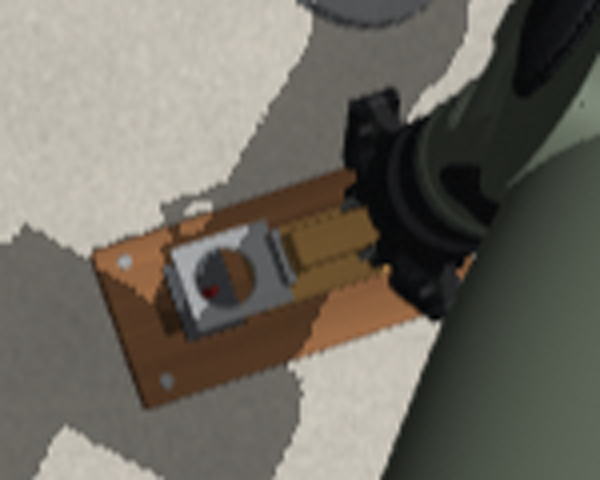

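View pics/scene4z.png

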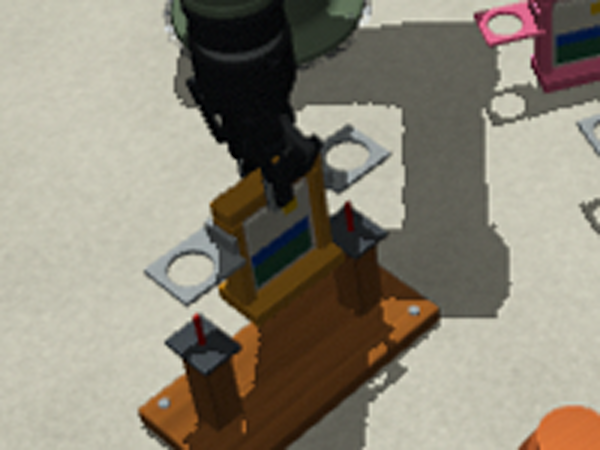

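View pics/wrist4z.png

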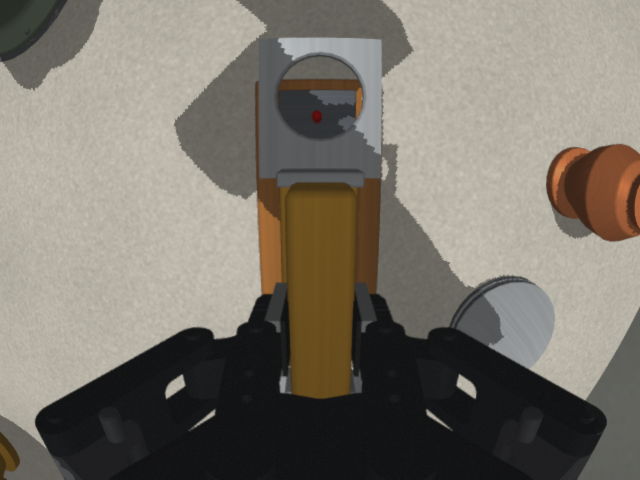

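The wrist view shows the red pin at (317,116) inside the near lug hole, which is centred at (321,97). The top view agrees, and the scene view shows the frame upright and parallel to the stand. I'll correct by the 3 mm offset and lower to just above the pin tips.

Request:
servo_tool(targets=[{"claw": -1,"travel": [-0.003,-0.0015,0.01],"rotation": [0,0,0]},{"claw": -1,"travel": [-0.003,-0.0015,0.022],"rotation": [0,0,0]},{"claw": -1,"travel": [-0.003,-0.0015,0.034],"rotation": [0,0,0]},{"claw": -1,"travel": [-0.003,-0.0015,0.042],"rotation": [0,0,0]},{"claw": -1,"travel": [-0.003,-0.0015,0.042],"rotation": [0,0,0]}])

```text
clock: 6.75
position: [0.4893, -0.1761, 0.2124]
eef_rot: [-1.817, -2.561, 0.0]
wrist_force: [-0.6, 0.6, -3.4]
width: 0.266
```

```bash
python3 - <<'E'
from h import *
import cv2
s=readout.observe();print(s['clock'],s['wrist_force'])
delta([.4894,-.175,.165],.336)
for n,c in(("scene",(120,170,200,150)),("wrist",(0,0,640,480))):
    im=viewer.capture(n)[:,:,::-1]; cv2.imwrite(f"pics/{n}5.png",im)
    x,y,w,h=c; k=640//w
    cv2.imwrite(f"pics/{n}5z.png",cv2.resize(im[y:y+h,x:x+w],None,fx=k,fy=k,interpolation=cv2.INTER_CUBIC))
E
```

```text
6.75 [-0.64276149  0.56387053 -3.43027295]
at [ 0.4893 -0.1761  0.2124] travel mm [ 0.9  0.5 47.4] rot deg [-0.07 -0.07  0.05] w 0.2663468232731979
```

View pics/scene5z.png

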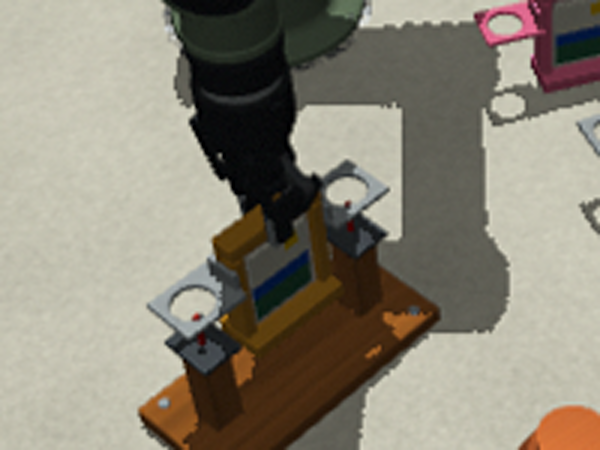

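View pics/wrist5z.png

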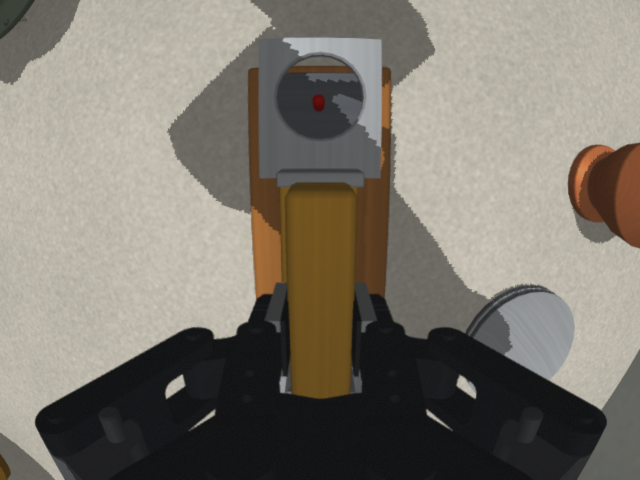

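The pin tip at (318,102) is within a few pixels of the hole centre at (320,97), and both pins line up in the scene view. I'll lower over the pins.

Request:
servo_tool(targets=[{"claw": -1,"travel": [0,0,0.01],"rotation": [0,0,0]},{"claw": -1,"travel": [0,0,0.02],"rotation": [0,0,0]},{"claw": -1,"travel": [0,0,0.03],"rotation": [0,0,0]},{"claw": -1,"travel": [0,0,0.04],"rotation": [0,0,0]},{"claw": -1,"travel": [0,0,0.04],"rotation": [0,0,0]}])

```text
clock: 7.48
position: [0.4892, -0.176, 0.1722]
eef_rot: [-1.816, -2.561, 0.0]
wrist_force: [0.6, -0.9, -3.1]
width: 0.27
```

```bash
python3 - <<'E'
from h import *
import cv2
s=readout.observe();print(s['clock'],s['wrist_force'])
delta([.4894,-.175,.165],.336)
for n,c in(("scene",(120,170,200,150)),):
    im=viewer.capture(n)[:,:,::-1]; cv2.imwrite(f"pics/{n}6.png",im)
    x,y,w,h=c; k=640//w
    cv2.imwrite(f"pics/{n}6z.png",cv2.resize(im[y:y+h,x:x+w],None,fx=k,fy=k,interpolation=cv2.INTER_CUBIC))
E
```

```text
7.475 [ 0.63007984 -0.86792577 -3.11747068]
at [ 0.4892 -0.176   0.1722] travel mm [0.8 0.5 7.2] rot deg [-0.08 -0.09  0.05] w 0.2704570086033194
```

View pics/scene6z.png

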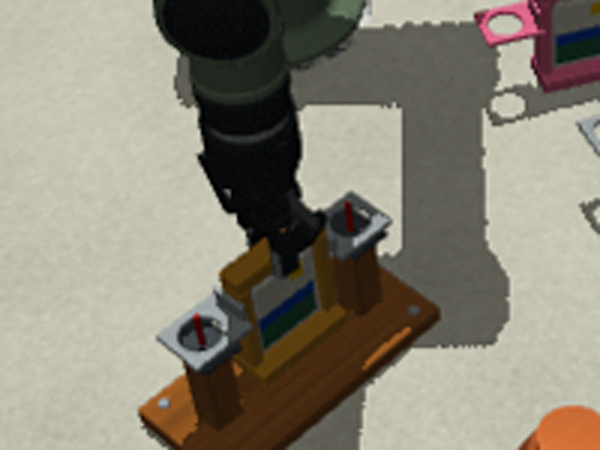

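Both pins are through the holes, with about 6 mm left to go. I'll lower in 1.5–2 mm steps.

Request:
servo_tool(targets=[{"claw": -1,"travel": [0,0,0.002],"rotation": [0,0,0]},{"claw": -1,"travel": [0,0,0.004],"rotation": [0,0,0]},{"claw": -1,"travel": [0,0,0.005],"rotation": [0,0,0]},{"claw": -1,"travel": [0,0,0.0055],"rotation": [0,0,0]},{"claw": -1,"travel": [0,0,0.0055],"rotation": [0,0,0]}])

```text
clock: 8.15
position: [0.4899, -0.1763, 0.1678]
eef_rot: [1.818, 2.562, 0.0]
wrist_force: [-0.0, -0.2, -3.6]
width: 0.268
```

Request:
servo_tool(targets=[{"claw": -1,"travel": [0,0,0.001],"rotation": [0,0,0]},{"claw": -1,"travel": [0,0,0.002],"rotation": [0,0,0]},{"claw": -1,"travel": [0,0,0.002],"rotation": [0,0,0]},{"claw": -1,"travel": [0,0,0.002],"rotation": [0,0,0]},{"claw": -1,"travel": [0,0,0.002],"rotation": [0,0,0]}])

```text
clock: 8.78
position: [0.4899, -0.1764, 0.166]
eef_rot: [1.818, 2.562, -0.0]
wrist_force: [-0.8, 1.1, 1.9]
width: 0.27
```

Request:
servo_tool(targets=[{"claw": -1,"travel": [0,0,0.0005],"rotation": [0,0,0]},{"claw": -1,"travel": [0,0,0.001],"rotation": [0,0,0]},{"claw": -1,"travel": [0,0,0.001],"rotation": [0,0,0]},{"claw": -1,"travel": [0,0,0.001],"rotation": [0,0,0]},{"claw": -1,"travel": [0,0,0.001],"rotation": [0,0,0]}])

```text
clock: 9.4
position: [0.4898, -0.1764, 0.1659]
eef_rot: [1.817, 2.562, -0.0]
wrist_force: [-4.2, 1.7, 8.9]
width: 0.266
```

```bash
python3 - <<'E'
from h import *
import cv2
s=readout.observe();print(s['clock'],s['wrist_force'],s['wrist_torque'])
for n,c in(("scene",(120,170,200,150)),):
    im=viewer.capture(n)[:,:,::-1]
    x,y,w,h=c; k=640//w
    cv2.imwrite(f"pics/{n}7z.png",cv2.resize(im[y:y+h,x:x+w],None,fx=k,fy=k,interpolation=cv2.INTER_CUBIC))
E
```

```text
9.4 [-4.24077419  1.66069682  8.91817691] [0.4192403  0.73770387 0.04647152]
```

View pics/scene7z.png

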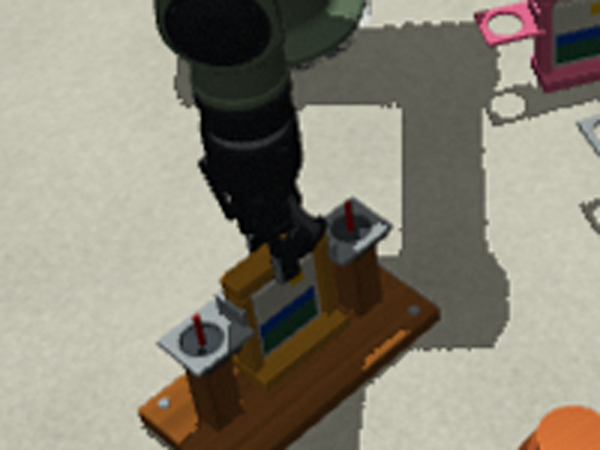

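The lugs are seated: wrist force went from −3.5 N to +9 N, and in the picture they lie on the ledges. I'll open gradually.

Request:
servo_tool(targets=[{"claw": -0.35,"travel": [0,0,-0.0005],"rotation": [0,0,0]},{"claw": -0.2,"travel": [0,0,-0.001],"rotation": [0,0,0]},{"claw": 0,"travel": [0,0,-0.001],"rotation": [0,0,0]},{"claw": 0.3,"travel": [0,0,-0.001],"rotation": [0,0,0]},{"claw": 0.6,"travel": [0,0,-0.001],"rotation": [0,0,0]}])

```text
clock: 10.07
position: [0.4899, -0.1763, 0.1657]
eef_rot: [-1.818, -2.562, -0.0]
wrist_force: [0.3, -0.7, 0.4]
width: 0.797
```

```bash
python3 - <<'E'
from h import *
import cv2
s=readout.observe();print(s['clock'],s['wrist_force'])
cv2.imwrite("pics/w8.png",viewer.capture("wrist")[:,:,::-1])
E
```

```text
10.075 [ 0.2797887  -0.65757121  0.42822708]
```

View pics/w8.png

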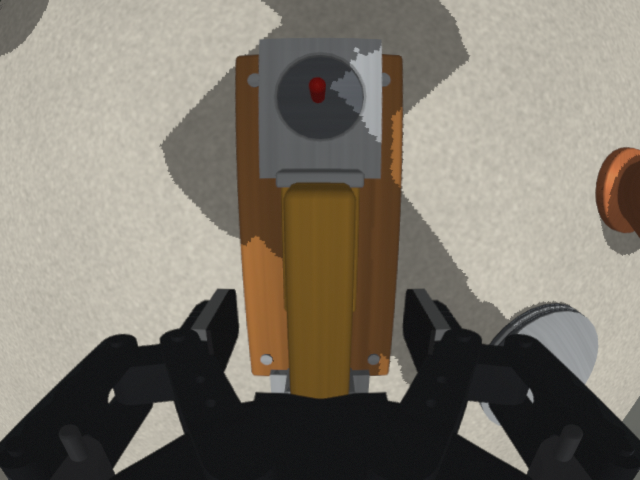

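The fingers (inner faces at x≈236 and 404) are clear of the rail, and the pin at (318,90) stands inside the hole. I'll retreat upward.

Request:
servo_tool(targets=[{"claw": 0.6,"travel": [0,0,-0.01],"rotation": [0,0,0]},{"claw": 0.6,"travel": [0,0,-0.035],"rotation": [0,0,0]},{"claw": 0.6,"travel": [0,0,-0.07],"rotation": [0,0,0]},{"claw": 0.6,"travel": [0,0,-0.11],"rotation": [0,0,0]},{"claw": 0.6,"travel": [0,0,-0.14],"rotation": [0,0,0]}])

```text
clock: 10.75
position: [0.4902, -0.1765, 0.3084]
eef_rot: [1.816, 2.561, 0.0]
wrist_force: [0.6, -0.5, -0.8]
width: 0.797
```

Request:
servo_tool(targets=[{"claw": 0.6,"travel": [0.03,0,0],"rotation": [0,0,0]},{"claw": 0.6,"travel": [0.07,0,0],"rotation": [0,0,0]},{"claw": 0.6,"travel": [0.11,0,0],"rotation": [0,0,0]},{"claw": 0.6,"travel": [0.15,0,0],"rotation": [0,0,0]},{"claw": 0.6,"travel": [0.17,0,0],"rotation": [0,0,0]}])

```text
clock: 11.38
position: [0.4328, -0.0143, 0.3066]
eef_rot: [1.815, 2.563, 0.001]
wrist_force: [1.6, 0.2, 0.8]
width: 0.797
```

```bash
python3 - <<'E'
from h import *
import cv2
for n,c in(("scene",(120,170,200,150)),("top",(350,180,150,120))):
    im=viewer.capture(n)[:,:,::-1]; cv2.imwrite(f"pics/{n}9.png",im)
    x,y,w,h=c; k=640//w
    cv2.imwrite(f"pics/{n}9z.png",cv2.resize(im[y:y+h,x:x+w],None,fx=k,fy=k,interpolation=cv2.INTER_CUBIC))
E
```

```text
(no output)
```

View pics/scene9z.png

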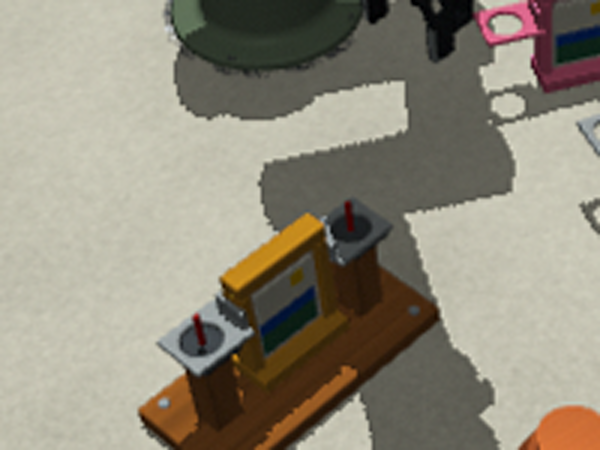

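View pics/top9.png

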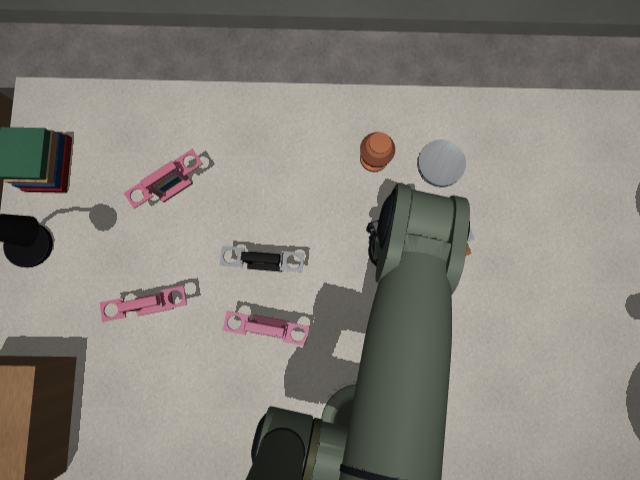

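View pics/scene9.png

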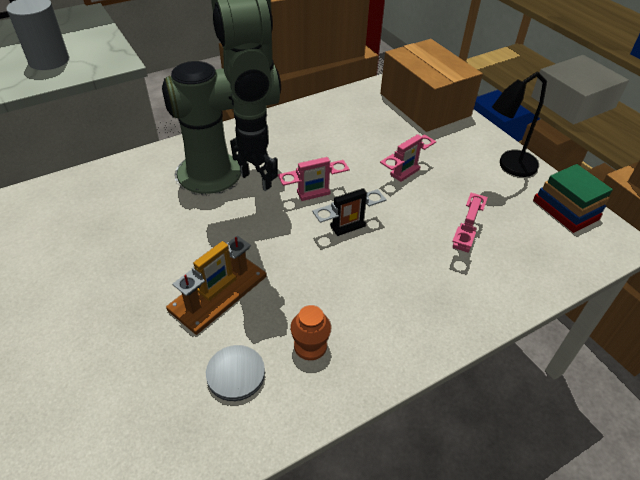

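The frame hangs on both pins with its lugs flat on the ledges. The black frame, vase and plates are at the same pixels as at the start, and the gripper is clear. I'm handing in.

```bash
python3 -c "
from rig import job
print(job.hand_in())"
```

```text
the job is handed in; nothing more can be done
None
```

The brass-framed picture is hanging on the stand and the job is handed in; no verdict is reported. I gripped it by the top rail, carried it over to the stand, lowered both ring lugs over the red pins and let go. The arm then backed away, at about 11.4 s of the 45 s allowed.

- **Hanging:** The last scene picture shows a pin standing in each lug hole and both lugs flat on the ledges. While seating it, the wrist's vertical reading went from about −3.5 N to +9 N, and it fell to about 0 when I opened the gripper.
- **Other objects:** The black-framed picture, the vase and the plates appear at the same pixels as in the first pictures.
- **Limits of the checks:** In the last top view the arm hid most of the stand, so the final hanging check rests on the scene camera alone. The arm also settled 2–4 mm off target twice, once before the grip and once above the stand. I corrected both before going on.

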